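# Seat the drip tray on its pins

## Task

The aluminium drip tray was put back crooked on the chopper's dark stand and is riding up on the stand's two hidden locating pins. With your fingertips, push it back against the stand's rear fence and nudge it sideways until both its holes drop over the two pins and its front edge lies down on the stand, then take your hand away. Only push it, never lift it, and leave the chopper, bowl, pounder and tongs where they are.

Things in the scene. Friction and masses are not known exactly. Their poses are not given: they have to be found in the camera images.
- dock: Fixed dark grey stand; place and yaw vary. Origin on the counter, x away from the robot, y left, z up. Flat deck 18 mm above the counter, x -110 to +85 mm, y -150 to +150 mm. White stripes 6 mm wide at y = +45 and -45 mm, on the deck's front strip (x -107 to -83 mm) and the fence's top, are in line with the pins. The tray is home with its origin at the dock's x = y = 0 within 2.5 mm, axes in line.
- fence (a point): middle of the upper front edge of the stand's rear fence: dock x = +60.5 mm, y = 0, 42 mm above the counter (24 mm above the deck). The fence runs the stand's full 300 mm in y; the tray's back edge comes to lie along it
- pin_left (a point): foot of the left brass pin, on its axis, at the deck's surface: dock x = -40, y = +45 mm. Pin 9 mm in diameter, 10 mm tall, tapered over its last 3 mm to 5 mm; hidden under the tray until it stands up through the hole. The hole's point is 10 mm above this level while the tray rides on the pins, about 2 mm when home
- pin_right (a point): the same for the right pin: dock x = -40, y = -45 mm
- tray: Aluminium drip tray, about 0.4 kg, 120 (x) by 190 mm (y). Origin: middle, at the foot of the 10 mm skirt under its back edge (x = +60). Floor 10 to 14 mm above the origin; 3 mm thick rim all round up to 26 mm. Starts level (skirt on deck, floor on pin tops), 12 to 20 mm short of the fence, 16 to 40 mm too far left or right, turned up to 0.1 rad; axes as the dock's when straight.
- hole_left (a point): centre of the tray's left (+y) round through hole, 14 mm in diameter, at the floor's underside: tray x = -40, y = +45 mm, 10 mm above the tray's origin
- hole_right (a point): the same for the right (-y) hole: tray x = -40, y = -45 mm
- tray_front (a point): middle of the top of the tray's front rim, outer face (tray x = -60, y = 0, 26 mm above its origin). The front drops 10 mm on to the deck when both holes meet the pins; the tray then slopes 0.083 rad down to the front. A finger pressing hard on the rim may hold it up until withdrawn; pushed at the middle while turned, it may jam with one back corner on the fence
- chopper: mini chopper with clear bowl, white lid and orange lever, 134 mm across, 190 mm tall, standing loose to the left of the stand; origin under its centre. Leave alone
- bowl: white porcelain bowl, 130 mm across, 58 mm tall, to one side of the stand; origin under its centre. Leave alone
- pounder: wooden pounder standing on end, 54 mm across, 155 mm tall, to one side of the stand; origin under its centre. Leave alone
- tongs: steel tongs lying flat beyond the stand, 230 mm long (along their y), 64 mm wide, 10 mm high; origin under the centre. Leave alone
Things that resemble listed ones, but are neither listed nor needed, are in the scene too. Of the things shaped like the tray, the aluminium one is meant.

How it is judged (in metres and radians):
At the end, for the whole second after the job is handed in: Both holes of the tray are down over their pins: each hole's centre within 4.5 mm (horizontally) of its pin's axis and its underside less than 4 mm above the deck, with the tray at rest (horizontal distance between hole_left and pin_left below 0.0045 m and horizontal distance between hole_right and pin_right below 0.0045 m and z of hole_left in the frame of pin_left below 0.004 m and z of hole_right in the frame of pin_right below 0.004 m and linear speed of tray below 0.01 m/s); the robot touches nothing.
It fails at once if the tray is lifted (its middle more than 10 mm above its starting height) (height (world z) of tray above 0.028 m).
It fails at once if the tray is tipped up by more than 0.2 rad (angle between tray's own z axis and vertical above 0.2 rad).
It fails at once if the chopper, bowl, pounder or tongs are moved by more than 15 mm (distance of any of chopper, bowl, pounder, tongs from where it was at the start of the episode above 0.015 m).
It also fails if it takes over 51 s, if anything falls off the work surface, if the arm or the gripper's body presses on something with over 40 N, if the wrist force passes 120 N, or if a joint passes its speed limit or range.

## Robot

A 6-joint arm with a two-finger parallel gripper is mounted at the origin on the work surface. World frame = base frame: x ahead of the robot, y to its left, z up, the work surface at z = 0. Lengths are in mm, angles in rad, forces in N, time in s.
With the tool pointing down it reaches from about 250 to 850 mm from the base axis. Payload 12.5 kg.
Tool frame: the origin (TCP) lies on the mounting face of the last link; the fingertips stand 186 mm ahead of it and the grasp point (between the pads) lies 167 mm ahead of it; z points along the fingers, y is the direction in which the jaws open and shut (so a half turn about z gives the same grasp; the last joint's range is limited). The gripper opens to 93 mm and grips with 3 to 60 N. Pads are 15 mm wide; open, the fingers measure 128 mm over their backs; the gripper's body (75 mm by 188 mm) begins 65 mm behind the grasp point.
Start: joints at [1.05, 0.351, 1.652, -0, 1.139, -0.085], TCP at [232.143, 498.593, 404.733] pointing down, gripper open.
Joint ranges: [-2.75, 2.75], [-0.79, 2.1], [0.01, 2.65], [-1.57, 4.71], [0.07, 3.14], [-2.87, 2.87]. Speed limits (rad/s): [2.22, 2.22, 2.79, 3.14, 3.14, 3.14].

## Interface

Orientations are given as a 3x3 rotation matrix whose columns are the frame's x, y, z axes.
In Python, from workcell import monitor, eyes, order gives the robot as it stands.
- The arm moves only by the tool move_arm, never from a script. Its argument "targets" is a list of rows, each an object of numbers: "tx", "ty", "tz": the shift along the tool's x, y, z in mm; "twist": the turn about the tool's z in degrees; "jaw": the gripper's target within -1 to 1 (shut at 1, half-way at 0, fully open at -1). A call has 1 to 20 rows; each row is the pose to reach, as a shift and turn from the pose measured when the call began, along the tool's axes at that moment; what a row does not reach only later rows make up. A row lasts 1/10 s, in which the tool goes at most 50 mm and 8.59 degrees, less where a joint would pass 70% of its speed; a pose out of reach is approached as far as the arm can. A call with a gripper value outside its range is refused whole. The fingers move at their own pace and stop on an object; "squeeze" is the grip in N (left out, the last holds). Time passes only in rows, so rows that repeat a pose let the fingers close. It gives the time, the measured TCP pose, the force and the opening at its end, in the units of the state.
- monitor.get_state(): the state, without advancing time (a new reading comes with each control period).
- eyes.snapshot(name): name is "side" or "top"; returns a dict with "color" (400x640x3 uint8, blue, green, red), "K" (3x3 intrinsics, pixels), "T" (4x4, takes a point from camera to world coordinates). Camera axes: x right, y up, looking along -z (the intrinsics and any distortion apply to the point x, -y, -z); pixel columns grow to the right and rows downward; lengths in mm; the calibration is good to about 2 mm. A picture is of the moment at which its call begins. There is no depth.
- order.sign_off(): hands the job in, once; it reports no verdict.
The state is a dict: "time_s": time; "joint_positions": joint angles; "joint_vel": joint speeds; "tau": joint torques, N m; "ee_pos": TCP position; "tcp_rot": TCP orientation; "force": force on the tool from outside, world axes, zero at the start; "torque": the same for the moment, N m; "width": finger opening in mm.
Only numpy, scipy, OpenCV 4.12 (cv2) and the standard library are available. Lean on these libraries where they do the work, as an engineer would, in place of code of your own. Each camera call takes 0.05 s, during which the arm holds its last target.

## Working session

There is one attempt and no reset: what is moved stays moved. The work goes in short steps, Python scripts to look and compute and a tool call to move; the robot and the scene stay as the last step left them, time stands still between calls to the robot, and variables do not carry over. Pictures are saved under pics/ and viewed, and the job is handed in when it is done.

Besides the shell and the picture viewer there is one more tool, called after "Call:" as name(argument=value, ...) on one line, values as JSON. move_arm: Moves the arm, as the interface text tells. Its arguments: {"type":"object","properties":{"targets":{"type":"array","items":{"type":"object","properties":{"tx":{"type":"number"},"ty":{"type":"number"},"tz":{"type":"number"},"twist":{"type":"number"},"jaw":{"type":"number"}}}},"squeeze":{"type":"number"}},"required":["targets"]}

```bash
mkdir -p pics
cat > h.py <<'E'
import numpy as np, cv2
from workcell import monitor, eyes, order
np.set_printoptions(precision=3,suppress=True)
def px2w(s,u,v,z):
    K=np.array(s["K"]);T=np.array(s["T"])
    d=np.linalg.inv(K)@[u,v,1.]; d=np.array([d[0],-d[1],-d[2]])
    d=T[:3,:3]@d; o=T[:3,3]; return o+d*(z-o[2])/d[2]
def w2px(s,p):
    K=np.array(s["K"]);T=np.array(s["T"])
    c=T[:3,:3].T@(np.array(p,float)-T[:3,3]); q=K@[c[0],-c[1],-c[2]]; return q[:2]/q[2]
def snap(n,f):
    s=eyes.snapshot(n); cv2.imwrite(f"pics/{f}.png",s["color"]); return s
E
python3 - <<'E'
from h import *
for n in("top","side"):
    s=snap(n,n+"0"); print(n,[k for k in s],s["K"],s["T"])
st=monitor.get_state(); print(st)
E
```

```text
top ['color', 'K', 'T'] [[415.982   0.    313.966]
 [  0.    415.982 195.338]
 [  0.      0.      1.   ]] [[  -0.002    0.995   -0.099  422.089]
 [  -1.       0.001    0.029   45.286]
 [   0.029    0.099    0.995 1097.751]
 [   0.       0.       0.       1.   ]]
side ['color', 'K', 'T'] [[489.096   0.    311.026]
 [  0.    489.096 197.74 ]
 [  0.      0.      1.   ]] [[   0.695    0.362   -0.621 -303.997]
 [  -0.719    0.324   -0.615 -785.981]
 [  -0.021    0.874    0.486  713.692]
 [   0.       0.       0.       1.   ]]
{'time_s': 0.1, 'joint_positions': array([ 1.05 ,  0.351,  1.652, -0.   ,  1.139, -0.085]), 'joint_vel': array([-0.001, -0.002, -0.003,  0.001, -0.001,  0.001]), 'tau': array([ -0.   , -49.803, -28.571,   0.07 ,   0.024,   0.   ]), 'ee_pos': array([232.106, 498.501, 404.291]), 'tcp_rot': array([[-0.907,  0.422, -0.   ],
       [ 0.422,  0.907, -0.001],
       [ 0.   , -0.001, -1.   ]]), 'force': array([-0.583, -0.147, -0.524]), 'torque': array([-0.027, -0.058, -0.003]), 'width': 92.90670977768954}
```

View pics/top0.png

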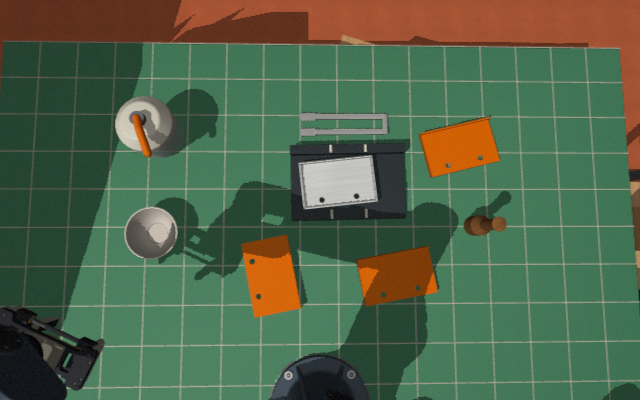

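View pics/side0.png

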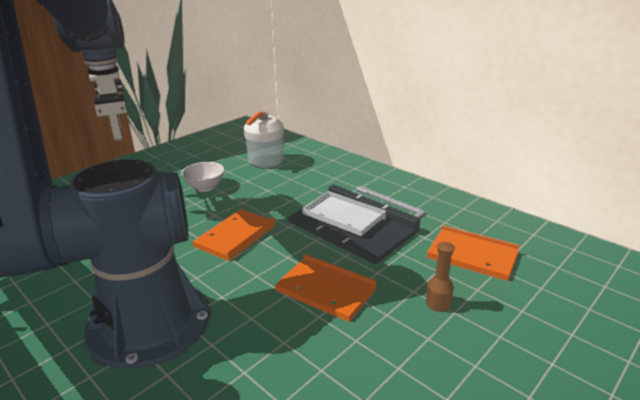

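Tray-shaped things in the top view are the orange ones at (459,147), (270,277) and (398,276), and a silver one at (338,182). The silver one is bare aluminium and sits on the dark stand, so it's the one meant. I'll confirm it in a crop.

Run:
```python
import cv2
i=cv2.imread('pics/top0.png')[136:228,284:414]
cv2.imwrite('pics/crop0.png',cv2.resize(i,None,fx=6,fy=6,interpolation=cv2.INTER_CUBIC))
i=cv2.imread('pics/side0.png')[180:265,280:430]
cv2.imwrite('pics/crop1.png',cv2.resize(i,None,fx=5,fy=5,interpolation=cv2.INTER_CUBIC))
```

```text
(no output)
```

View pics/crop0.png

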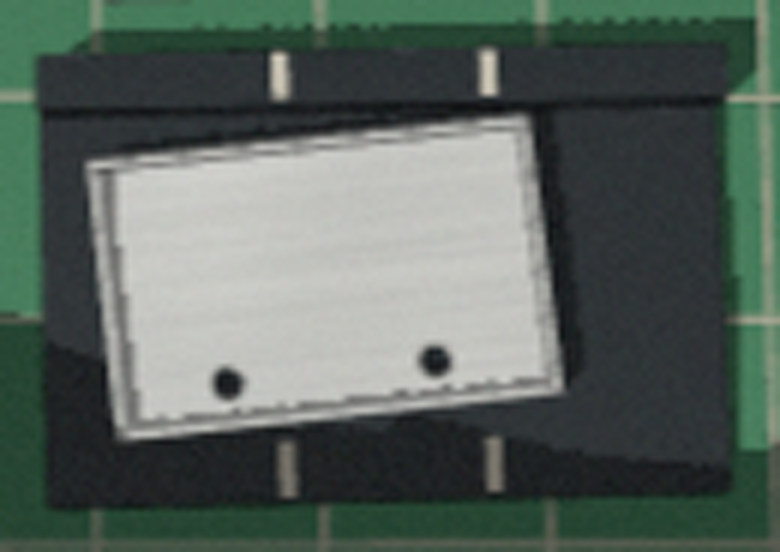

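View pics/crop1.png

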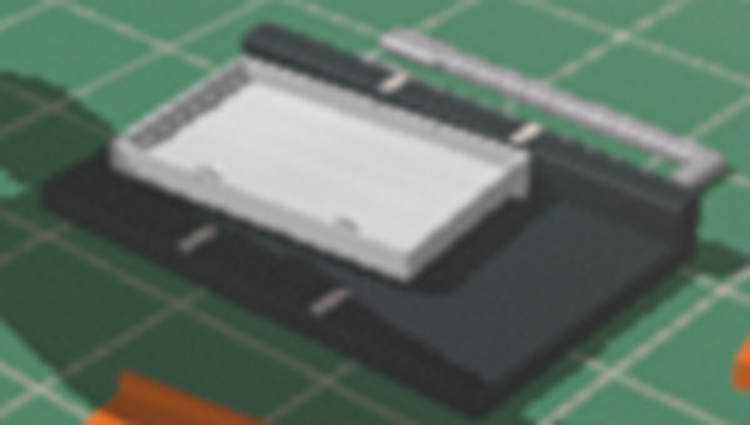

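The crop confirms the aluminium tray: silver, rimmed, with two dark holes at about (322,200) and (356,196). The stand stripes are at about (332,214) and (366,213) in front, and (331,149) and (365,148) on the fence. The tray sits too far left (+y).

```bash
cat > meas.py <<'E'
from h import *
def blob(s,m):  # weighted centroid blobs
    n,l,st,c=cv2.connectedComponentsWithStats(m); return [(st[i],c[i]) for i in range(1,n)]
def dock(s):
    K=8; x0,y0,x1,y1=284,136,414,228
    c=cv2.resize(s["color"][y0:y1,x0:x1],None,fx=K,fy=K,interpolation=cv2.INTER_CUBIC)
    return c,lambda p:((p[0]+.5)/K-.5+x0,(p[1]+.5)/K-.5+y0)
def hue(s):
    c,f=dock(s); hsv=cv2.cvtColor(c,cv2.COLOR_BGR2HSV)
    return c,f,hsv
def run(s,dbg=False,thr=120):
    c,f,hsv=hue(s); g=cv2.cvtColor(c,cv2.COLOR_BGR2GRAY)
    m=((g>thr)&(hsv[...,1]<70)).astype(np.uint8)
    out=[]
    for st,ce in blob(s,m):
        if st[4]>200: out.append((st[4],f(ce),ce,st))
    return c,f,m,sorted(out,key=lambda o:-o[0])
E
python3 - <<'E'
from meas import *
s=eyes.snapshot("top")
c,f,m,o=run(s,thr=85)
for a in o: print(a[0],np.array(a[1]),a[3])
cv2.imwrite('pics/m.png',m*255)
m2=cv2.findContours(m,cv2.RETR_CCOMP,cv2.CHAIN_APPROX_NONE)
for cc,h in zip(m2[0],m2[1][0]):
    A=cv2.contourArea(cc)
    if A>200:
        M=cv2.moments(cc); ce=(M['m10']/M['m00'],M['m01']/M['m00']); print('hole' if h[3]>=0 else 'outer',A,np.array(f(ce)))
        if A>50000:
            b=cv2.boxPoints(cv2.minAreaRect(cc)); 
            for p in b: print('   corner',np.array(f(p)),px2w(s,*f(p),44))
E
```

```text
225824 [337.421 181.704] [   112    152    641    436 225824]
11787 [411.169 172.574] [  968     0    72   604 11787]
1832 [330.194 148.198] [ 359   67   30   68 1832]
1798 [364.888 147.603] [ 636   62   31   68 1798]
1275 [331.398 213.817] [ 373  590   21   72 1275]
1253 [365.908 212.856] [ 648  584   21   70 1253]
943 [374.422 225.862] [646 692 149  44 943]
833 [286.52  151.501] [  0 119  49  18 833]
734 [336.878 138.036] [417   0  21  42 734]
699 [299.666 138.062] [121   0  20  45 699]
656 [373.807 137.66 ] [713   0  19  36 656]
558 [337.565 224.514] [424 679  19  57 558]
284 [352.764 226.103] [520 722  67   6 284]
256 [288.452 188.438] [ 22 415  34  13 256]
224 [299.657 226.506] [121 718  17  18 224]
224 [406.69 226.14] [957 722  61   6 224]
223 [412.623 226.211] [1020  717   20   19  223]
213 [360.185 226.116] [589 722  53   6 213]
206 [387.535 226.127] [799 722  60   6 206]
outer 217.0 [352.787 226.102]
outer 767.5 [374.562 225.877]
outer 494.5 [337.568 224.556]
outer 1193.5 [331.398 213.816]
outer 1170.0 [365.908 212.855]
outer 217.0 [288.447 188.447]
outer 226895.5 [337.431 181.844]
   corner [297.384 162.087] [612.338  56.524  44.   ]
   corner [372.726 154.072] [ 633.994 -137.887   44.   ]
   corner [377.782 201.598] [ 510.826 -148.916   44.   ]
   corner [302.44  209.613] [490.298  43.448  44.   ]
hole 1058.5 [321.485 199.511]
hole 1057.5 [356.087 195.738]
outer 770.0 [286.524 151.501]
outer 1749.5 [330.195 148.198]
outer 1714.5 [364.888 147.602]
outer 11094.0 [411.175 172.581]
outer 605.5 [373.807 137.666]
outer 678.0 [336.878 138.044]
outer 641.5 [299.664 138.069]
```

```bash
cat >> meas.py <<'E'
def fit2(P,Q): # rigid P(local)->Q(world) 2D
    P=np.array(P,float);Q=np.array(Q,float)[:,:2]; p=P.mean(0);q=Q.mean(0)
    A=(P-p);B=(Q-q); th=np.arctan2((A[:,0]*B[:,1]-A[:,1]*B[:,0]).sum(),(A*B).sum())
    R=np.array([[np.cos(th),-np.sin(th)],[np.sin(th),np.cos(th)]]); t=q-R@p
    return th,t,R,np.abs((R@P.T).T+t-Q).max()
E
python3 - <<'E'
from meas import *
s=eyes.snapshot("top")
W=[px2w(s,331.398,213.817,18),px2w(s,365.908,212.856,18),px2w(s,330.194,148.198,42),px2w(s,364.888,147.603,42)]
print(np.array(W))
th,t,R,e=fit2([[-95,45],[-95,-45],[72.75,45],[72.75,-45]],W); print('dock',th,t,e)
H=[px2w(s,321.485,199.511,31),px2w(s,356.087,195.738,31)]; print(np.array(H))
C=np.array([px2w(s,*p,44) for p in [(297.384,162.087),(372.726,154.072),(377.782,201.598),(302.44,209.613)]])
a=fit2([[60,95],[60,-95],[-60,-95],[-60,95]],C); print('tray by corners',a[0],a[1],a[3])
b=fit2([[-40,45],[-40,-45]],H); print('tray by holes',b[0],b[1],b[3])
for x in(a,b): print('in dock',x[0]-th,R.T@(x[1]-t))
np.savez('dock.npz',th=th,t=t,R=R)
E
```

```text
[[ 481.037  -31.907   18.   ]
 [ 483.529 -122.083   18.   ]
 [ 649.345  -28.08    42.   ]
 [ 651.32  -118.106   42.   ]]
dock 0.02356474615471183 [577.43  -74.782] 0.3590335633181212
[[517.216  -5.608  31.   ]
 [527.085 -95.197  31.   ]]
tray by corners 0.10559535124032342 [561.863 -46.708] 3.033289766116809
tray by holes 0.10971692023175852 [561.91  -46.023] 0.06515177007634776
in dock 0.08203060508561158 [-14.901  28.433]
in dock 0.0861521740770467 [-14.838  29.117]
```

```bash
cat >> meas.py <<'E'
def go(dx,dy,z,yaw_off):
    """tool shift to put TCP over dock (dx,dy), TCP height z, jaw axis at yaw_off (deg) from dock x"""
    D=np.load('dock.npz'); st=monitor.get_state(); Rt=np.array(st['tcp_rot']); p=np.array(st['ee_pos'])
    w=np.append(D['R']@[dx,dy]+D['t'],z); sh=Rt.T@(w-p)
    yw=np.degrees(np.arctan2(Rt[1,1],Rt[0,1])); tw=-(np.degrees(D['th'])+yaw_off-yw); tw=(tw+180)%360-180
    q=np.append(D['R'].T@(p[:2]-D['t']),p[2]-186)
    print('t',st['time_s'],'now dock xy,tipz',q,'F',st['force'],'w',st['width'],'| shift',sh,'twist',tw,'world',w)
E
python3 -c "
from meas import *
go(-15,165,300,0)"
```

```text
t 0.2 now dock xy,tipz [-331.698  581.306  218.445] F [ 0.04  -0.442  0.019] w 93.02635627890723 | shift [-468.449 -232.676  104.567] twist 63.68128695565659 world [558.546  89.819 300.   ]
```

Call:
move_arm(targets=[{"tx": -45,"ty": -22,"tz": 10,"twist": 6,"jaw": 0},{"tx": -90,"ty": -45,"tz": 20,"twist": 12,"jaw": 0},{"tx": -135,"ty": -67,"tz": 30,"twist": 18,"jaw": 0},{"tx": -180,"ty": -89,"tz": 40,"twist": 24,"jaw": 0},{"tx": -225,"ty": -112,"tz": 50,"twist": 30,"jaw": 0},{"tx": -270,"ty": -134,"tz": 60,"twist": 36,"jaw": 0},{"tx": -315,"ty": -156,"tz": 70,"twist": 43,"jaw": 0},{"tx": -360,"ty": -179,"tz": 80,"twist": 49,"jaw": 0},{"tx": -405,"ty": -201,"tz": 90,"twist": 55,"jaw": 0},{"tx": -440,"ty": -219,"tz": 98,"twist": 60,"jaw": 0},{"tx": -468,"ty": -233,"tz": 105,"twist": 63.7,"jaw": 0},{"tx": -468,"ty": -233,"tz": 105,"twist": 63.7,"jaw": 0},{"tx": -468,"ty": -233,"tz": 105,"twist": 63.7,"jaw": 0},{"tx": -468,"ty": -233,"tz": 105,"twist": 63.7,"jaw": 0}])

```text
time_s: 1.6
ee_pos: [557.5, 90.5, 299.7]
tcp_rot: [[-0.025, 1.0, -0.001], [1.0, 0.025, -0.0], [-0.0, -0.001, -1.0]]
force: [0.4, 1.2, 1.1]
width: 46.4
```

```bash
python3 -c "
from meas import *
go(-15,165,210,0); print(monitor.get_state()['tcp_rot']);snap('side','s1')"
```

```text
t 1.6 now dock xy,tipz [-16.056 165.69  113.701] F [0.449 1.2   1.086] w 46.38584627917464 | shift [-0.65   1.108 89.701] twist 0.06565253606783017 world [558.546  89.819 210.   ]
[[-0.025  1.    -0.001]
 [ 1.     0.025 -0.   ]
 [-0.    -0.001 -1.   ]]
```

View pics/s1.png

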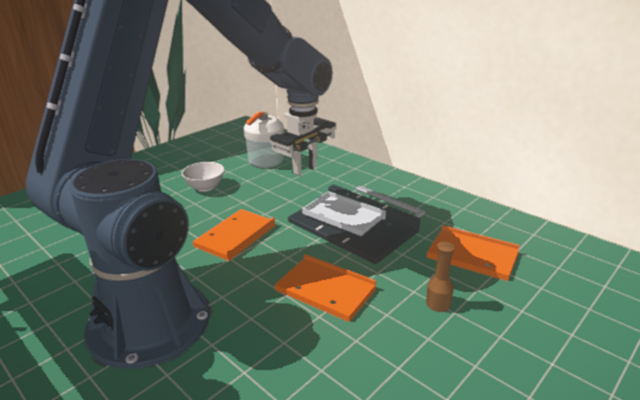

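The hand is left of the tray, with fingers at (303,160) in the side view. I'll descend and push right.

Call:
move_arm(targets=[{"tz": 40,"ty": 1},{"tz": 75,"ty": 1},{"tz": 89.7,"ty": 1},{"tz": 89.7,"ty": 1},{"tx": -15,"tz": 89.7,"ty": 1},{"tx": -22,"tz": 89.7,"ty": 1},{"tx": -26,"tz": 89.7,"ty": 1},{"tx": -30,"tz": 89.7,"ty": 1},{"tx": -34,"tz": 89.7,"ty": 1},{"tx": -38,"tz": 89.7,"ty": 1},{"tx": -42,"tz": 89.7,"ty": 1},{"tx": -46,"tz": 89.7,"ty": 1},{"tx": -50,"tz": 89.7,"ty": 1},{"tx": -53,"tz": 89.7,"ty": 1},{"tx": -56,"tz": 89.7,"ty": 1},{"tx": -56,"tz": 89.7,"ty": 1},{"tx": -56,"tz": 89.7,"ty": 1}])

```text
invalid input
```

```bash
python3 -c "
from meas import *
go(-15,102.5,210,0)
for n in('side','top'):
    s=snap(n,n+'2')
    x,y,X,Y=(270,120,430,260) if n=='side' else (284,136,414,228)
    cv2.imwrite('pics/c2%s.png'%n,cv2.resize(s['color'][y:Y,x:X],None,fx=4,fy=4,interpolation=cv2.INTER_CUBIC))"
```

```text
t 1.65 now dock xy,tipz [-16.08  165.868 113.816] F [ 0.262 -0.039 -0.198] w 46.305778795541144 | shift [-63.324   1.015  89.848] twist 0.08468921029623289 world [560.019  27.336 210.   ]
```

View pics/c2side.png

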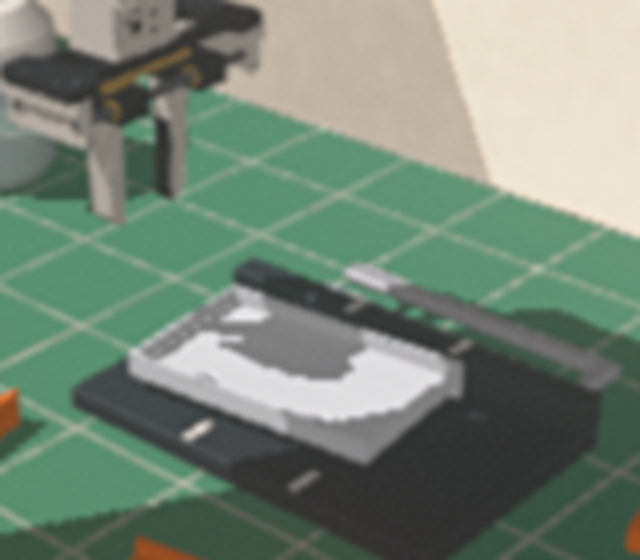

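View pics/c2top.png

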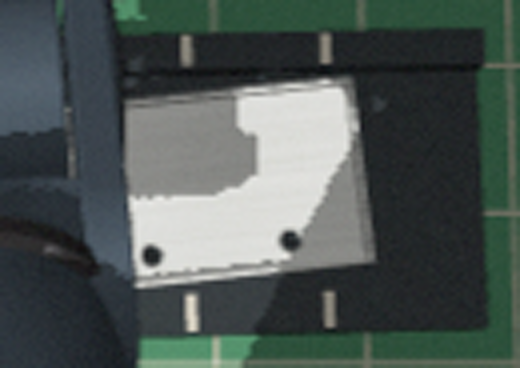

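That call was refused because its rows lacked some fields. The pictures show the hand still raised and the tray unmoved. I'll resend with every field filled in.

Call:
move_arm(targets=[{"tx": 0,"ty": 1,"tz": 40,"twist": 0,"jaw": 0},{"tx": 0,"ty": 1,"tz": 75,"twist": 0,"jaw": 0},{"tx": 0,"ty": 1,"tz": 90,"twist": 0,"jaw": 0},{"tx": 0,"ty": 1,"tz": 90,"twist": 0,"jaw": 0},{"tx": -15,"ty": 1,"tz": 90,"twist": 0,"jaw": 0},{"tx": -22,"ty": 1,"tz": 90,"twist": 0,"jaw": 0},{"tx": -26,"ty": 1,"tz": 90,"twist": 0,"jaw": 0},{"tx": -30,"ty": 1,"tz": 90,"twist": 0,"jaw": 0},{"tx": -34,"ty": 1,"tz": 90,"twist": 0,"jaw": 0},{"tx": -38,"ty": 1,"tz": 90,"twist": 0,"jaw": 0},{"tx": -42,"ty": 1,"tz": 90,"twist": 0,"jaw": 0},{"tx": -46,"ty": 1,"tz": 90,"twist": 0,"jaw": 0},{"tx": -50,"ty": 1,"tz": 90,"twist": 0,"jaw": 0},{"tx": -53,"ty": 1,"tz": 90,"twist": 0,"jaw": 0},{"tx": -56,"ty": 1,"tz": 90,"twist": 0,"jaw": 0},{"tx": -56,"ty": 1,"tz": 90,"twist": 0,"jaw": 0}])

```text
time_s: 3.35
ee_pos: [560.4, 34.7, 210.7]
tcp_rot: [[-0.025, 1.0, 0.002], [1.0, 0.025, -0.0], [-0.0, 0.002, -1.0]]
force: [1.2, 2.8, 1.8]
width: 46.4
```

```bash
python3 -c "
from meas import *
go(-15,102.5,210,0)
for n in('side','top'):
    s=snap(n,n+'3')
    x,y,X,Y=(270,120,430,260) if n=='side' else (284,136,414,228)
    cv2.imwrite('pics/c3%s.png'%n,cv2.resize(s['color'][y:Y,x:X],None,fx=4,fy=4,interpolation=cv2.INTER_CUBIC))"
```

```text
t 3.35 now dock xy,tipz [-14.484 109.806  24.68 ] F [1.179 2.775 1.778] w 46.379196811561485 | shift [-7.305 -0.529  0.681] twist 0.08696128729130237 world [560.019  27.336 210.   ]
```

View pics/c3side.png

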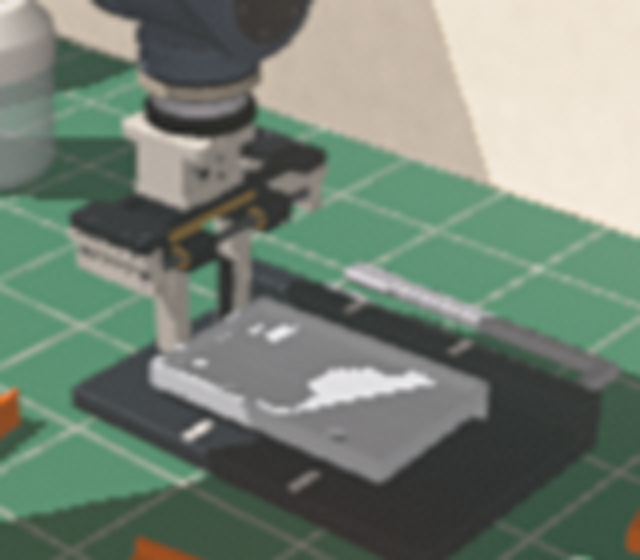

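View pics/c3top.png

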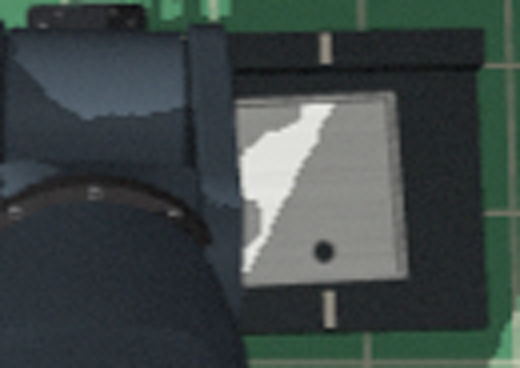

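```bash
cat >> meas.py <<'E'
def holes(s,zt=31):
    """dark round spots inside the bright tray"""
    c,f,hsv=hue(s); g=cv2.GaussianBlur(cv2.cvtColor(c,cv2.COLOR_BGR2GRAY),(0,0),2)
    D=np.load('dock.npz'); r=[]
    for thr in (70,85,100):
        cs,h=cv2.findContours((g<thr).astype(np.uint8),cv2.RETR_LIST,cv2.CHAIN_APPROX_NONE)
        for cc in cs:
            A=cv2.contourArea(cc)
            if 500<A<2200:
                (x,y),(a,b),_=cv2.minAreaRect(cc)
                if max(a,b)/min(a,b)<1.3:
                    M=cv2.moments(cc); p=f((M['m10']/M['m00'],M['m01']/M['m00'])); w=px2w(s,*p,zt)
                    print(thr,A,np.array(p),'dock',D['R'].T@(w[:2]-D['t']))
E
python3 -c "
from meas import *
holes(eyes.snapshot('top'))"
```

```text
70 668.0 [384.041 222.82 ] dock [-122.443  -88.929]
70 939.5 [364.511 198.442] dock [-58.324 -40.824]
70 545.0 [306.964 183.712] dock [-16.744 107.011]
70 555.5 [401.399 136.878] dock [ 102.035 -144.332]
85 1178.5 [364.503 198.458] dock [-58.365 -40.803]
100 1441.0 [364.519 198.445] dock [-58.332 -40.846]
```

Call:
move_arm(targets=[{"tx": -2,"ty": 0,"tz": 1,"twist": 0,"jaw": 0},{"tx": -4,"ty": 0,"tz": 1,"twist": 0,"jaw": 0},{"tx": -6,"ty": 0,"tz": 1,"twist": 0,"jaw": 0},{"tx": -6,"ty": 0,"tz": 1,"twist": 0,"jaw": 0},{"tx": 10,"ty": 0,"tz": 0,"twist": 0,"jaw": 0},{"tx": 40,"ty": -10,"tz": -10,"twist": 0,"jaw": 0},{"tx": 60,"ty": -40,"tz": -30,"twist": -8,"jaw": -1},{"tx": 65,"ty": -85,"tz": -60,"twist": -16,"jaw": -1},{"tx": 65,"ty": -130,"tz": -80,"twist": -24,"jaw": -1},{"tx": 50,"ty": -160,"tz": -80,"twist": -32,"jaw": -1},{"tx": 30,"ty": -160,"tz": -80,"twist": -40,"jaw": -1},{"tx": 30,"ty": -160,"tz": -80,"twist": -40,"jaw": -1}])

```text
time_s: 4.7
ee_pos: [398.5, 60.3, 290.3]
tcp_rot: [[-0.664, 0.748, 0.0], [0.748, 0.664, -0.001], [-0.001, -0.0, -1.0]]
force: [-0.1, 0.8, 0.2]
width: 89.9
```

```bash
python3 -c "
from meas import *
s=snap('top','top4');holes(s)
cv2.imwrite('pics/c4.png',cv2.resize(s['color'][136:228,284:414],None,fx=4,fy=4,interpolation=cv2.INTER_CUBIC))
go(-130,0,260,90);go(-130,0,260,-90)"
```

```text
70 857.0 [331.326 200.561] dock [-61.86   45.257]
70 1078.0 [366.226 199.21 ] dock [-60.416 -45.201]
85 1050.5 [331.276 200.611] dock [-61.988  45.391]
85 1371.5 [366.224 199.229] dock [-60.465 -45.194]
100 1254.5 [331.214 200.677] dock [-62.155  45.556]
100 1712.0 [366.193 199.238] dock [-60.488 -45.112]
t 4.75 now dock xy,tipz [-175.037  139.727  104.185] F [0.032 0.955 0.142] w 91.49338438884864 | shift [-136.078  -55.026   30.298] twist -50.12006562013107 world [447.466 -77.845 260.   ]
t 4.75 now dock xy,tipz [-175.037  139.727  104.185] F [0.032 0.955 0.142] w 91.49338438884864 | shift [-136.078  -55.026   30.298] twist 129.87993437986893 world [447.466 -77.845 260.   ]
```

View pics/c4.png

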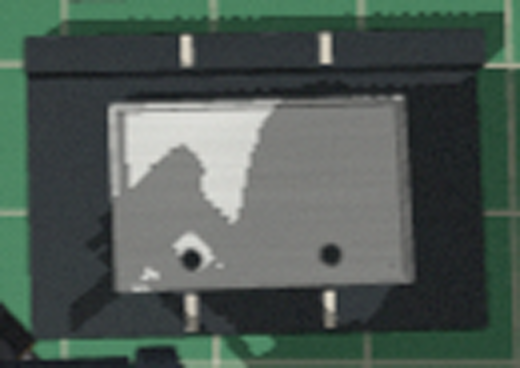

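The holes are now in line in y: 45.3 and −45.2 mm, with yaw about 0.017 rad. The tray is about 21 mm short in x. Next is a push from the front with both opened fingers.

Call:
move_arm(targets=[{"tx": -30,"ty": -20,"tz": 0,"twist": -8,"jaw": -1},{"tx": -65,"ty": -40,"tz": 5,"twist": -16,"jaw": -1},{"tx": -100,"ty": -55,"tz": 10,"twist": -24,"jaw": -1},{"tx": -125,"ty": -56,"tz": 20,"twist": -32,"jaw": -1},{"tx": -136,"ty": -55,"tz": 25,"twist": -40,"jaw": -1},{"tx": -136,"ty": -55,"tz": 30,"twist": -47,"jaw": -1},{"tx": -136,"ty": -55,"tz": 30,"twist": -50.1,"jaw": -1},{"tx": -136,"ty": -55,"tz": 30,"twist": -50.1,"jaw": -1},{"tx": -136,"ty": -55,"tz": 30,"twist": -50.1,"jaw": -1}])

```text
time_s: 5.65
ee_pos: [447.8, -77.2, 260.1]
tcp_rot: [[-1.0, -0.02, 0.0], [-0.02, 1.0, -0.001], [-0.0, -0.001, -1.0]]
force: [0.5, -0.3, -0.1]
width: 93.3
```

```bash
python3 -c "
from meas import *
go(-110,0,211,90); print(monitor.get_state()['joint_positions'])"
```

```text
t 5.65 now dock xy,tipz [-129.652    0.626   74.083] F [ 0.533 -0.323 -0.077] w 93.30493706817163 | shift [-19.652  -0.52   49.084] twist -0.2325999347182801 world [467.46  -77.374 211.   ]
[-0.273  0.406  2.011 -0.001  0.724 -1.863]
```

Call:
move_arm(targets=[{"tx": -10,"ty": 0,"tz": 30,"twist": -0.2,"jaw": -1},{"tx": -18,"ty": 0,"tz": 49,"twist": -0.2,"jaw": -1},{"tx": -20,"ty": 0,"tz": 49,"twist": -0.2,"jaw": -1},{"tx": -30,"ty": 0,"tz": 49,"twist": -0.2,"jaw": -1},{"tx": -36,"ty": 0,"tz": 49,"twist": -0.2,"jaw": -1},{"tx": -39,"ty": 0,"tz": 49,"twist": -0.2,"jaw": -1},{"tx": -42,"ty": 0,"tz": 49,"twist": -0.2,"jaw": -1},{"tx": -45,"ty": 0,"tz": 49,"twist": -0.2,"jaw": -1},{"tx": -48,"ty": 0,"tz": 49,"twist": -0.2,"jaw": -1},{"tx": -51,"ty": 0,"tz": 49,"twist": -0.2,"jaw": -1},{"tx": -54,"ty": 0,"tz": 49,"twist": -0.2,"jaw": -1},{"tx": -56,"ty": 0,"tz": 49,"twist": -0.2,"jaw": -1},{"tx": -58,"ty": 0,"tz": 49,"twist": -0.2,"jaw": -1},{"tx": -60,"ty": 0,"tz": 49,"twist": -0.2,"jaw": -1},{"tx": -60,"ty": 0,"tz": 49,"twist": -0.2,"jaw": -1}])

```text
time_s: 7.15
ee_pos: [507.9, -76.1, 211.1]
tcp_rot: [[-1.0, -0.023, 0.0], [-0.023, 1.0, -0.001], [-0.0, -0.001, -1.0]]
force: [-2.4, 0.5, -1.8]
width: 93.0
```

```bash
python3 -c "
from meas import *
go(-67.5,0,211,90)
for n in('side','top'):
    s=snap(n,n+'5')
    x,y,X,Y=(270,120,430,260) if n=='side' else (284,136,414,228)
    cv2.imwrite('pics/c5%s.png'%n,cv2.resize(s['color'][y:Y,x:X],None,fx=4,fy=4,interpolation=cv2.INTER_CUBIC))
holes(s)"
```

```text
t 7.15 now dock xy,tipz [-69.57    0.323  25.117] F [-2.396  0.455 -1.761] w 92.95720663135428 | shift [-2.07  -0.322  0.117] twist -0.04410753064800588 world [509.949 -76.372 211.   ]
```

View pics/c5side.png

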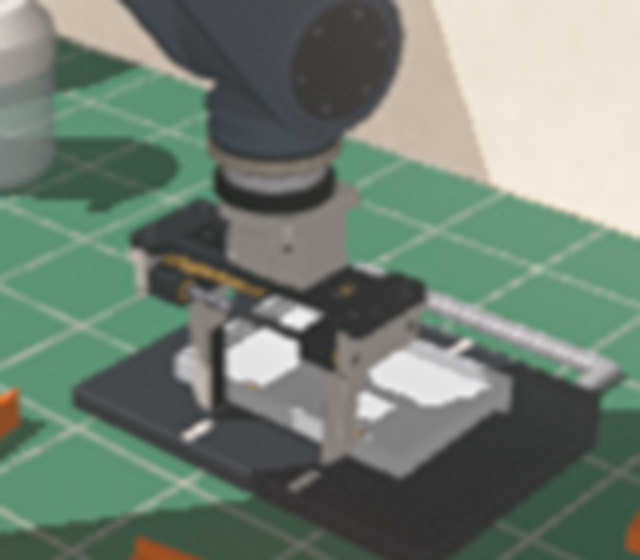

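View pics/c5top.png

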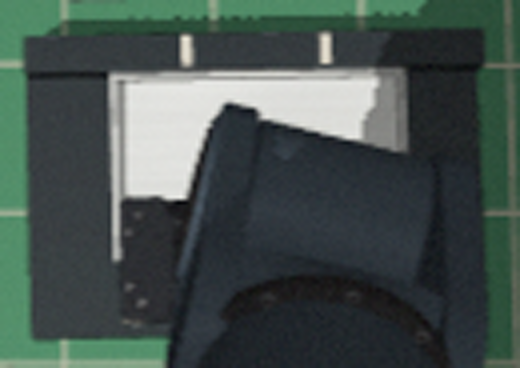

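The side crop shows brass in both holes, at about (250,383) and (358,432), and the tray is nearly at the fence. I'll press a little further, then back off.

Call:
move_arm(targets=[{"tx": -1,"ty": 0,"tz": 0,"twist": 0,"jaw": -1},{"tx": -2,"ty": 0,"tz": 0,"twist": 0,"jaw": -1},{"tx": -3,"ty": 0,"tz": 0,"twist": 0,"jaw": -1},{"tx": -3,"ty": 0,"tz": 0,"twist": 0,"jaw": -1}])

```text
time_s: 7.65
ee_pos: [509.8, -76.0, 210.5]
tcp_rot: [[-1.0, -0.023, -0.004], [-0.023, 1.0, -0.0], [0.004, 0.0, -1.0]]
force: [-8.4, -2.9, -1.5]
width: 93.2
```

```bash
python3 -c "
from meas import *
go(-67.5,0,211,90)"
```

```text
t 7.65 now dock xy,tipz [-67.682   0.348  24.473] F [-8.431 -2.915 -1.452] w 93.16609329055774 | shift [-0.179 -0.347 -0.528] twist -0.03243675126302037 world [509.949 -76.372 211.   ]
```

Force has risen to 8 N at finger x = −67.7 mm, so the tray is against the fence. I'll withdraw and look.

Call:
move_arm(targets=[{"tx": 3,"ty": 0,"tz": 0,"twist": 0,"jaw": -1},{"tx": 10,"ty": 0,"tz": 0,"twist": 0,"jaw": -1},{"tx": 35,"ty": 0,"tz": -5,"twist": 0,"jaw": -1},{"tx": 60,"ty": 30,"tz": -40,"twist": 0,"jaw": -1},{"tx": 80,"ty": 70,"tz": -70,"twist": 0,"jaw": -1},{"tx": 100,"ty": 110,"tz": -80,"twist": 0,"jaw": -1},{"tx": 110,"ty": 150,"tz": -80,"twist": 0,"jaw": -1},{"tx": 110,"ty": 150,"tz": -80,"twist": 0,"jaw": -1},{"tx": 110,"ty": 150,"tz": -80,"twist": 0,"jaw": -1}])

```text
time_s: 8.55
ee_pos: [396.6, 71.9, 291.4]
tcp_rot: [[-1.0, -0.025, -0.002], [-0.025, 1.0, 0.0], [0.002, 0.0, -1.0]]
force: [-0.3, -0.4, 0.1]
width: 93.4
```

```bash
python3 -c "
from meas import *
ims=[]
for n in('side','top'):
    s=snap(n,n+'6')
    x,y,X,Y=(280,180,430,265) if n=='side' else (284,136,414,228)
    cv2.imwrite('pics/c6%s.png'%n,cv2.resize(s['color'][y:Y,x:X],None,fx=5,fy=5,interpolation=cv2.INTER_CUBIC))
holes(s,22)
go(-67.5,0,211,90)"
```

```text
70 987.5 [365.403 191.774] dock [-40.105 -45.205]
85 1294.5 [365.428 191.784] dock [-40.133 -45.27 ]
100 548.5 [331.217 192.637] dock [-40.383  44.27 ]
100 1627.5 [365.434 191.771] dock [-40.101 -45.285]
t 8.65 now dock xy,tipz [-176.891  149.764  105.003] F [-0.189  0.393  0.806] w 92.96397541152919 | shift [-109.845 -149.64    79.612] twist -0.06494934404466335 world [509.949 -76.372 211.   ]
```

View pics/c6side.png

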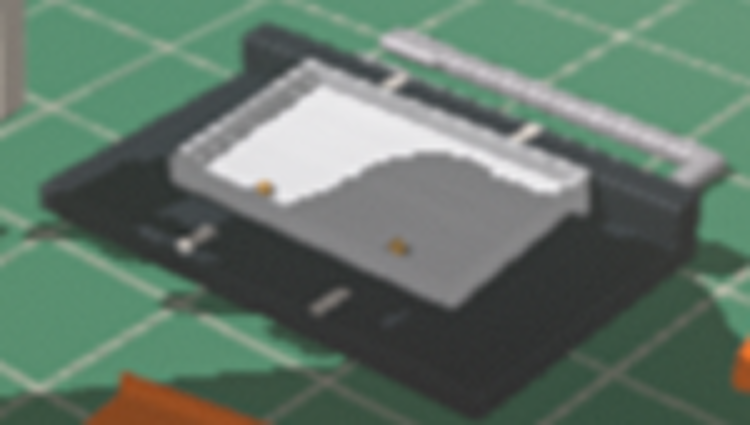

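View pics/c6top.png

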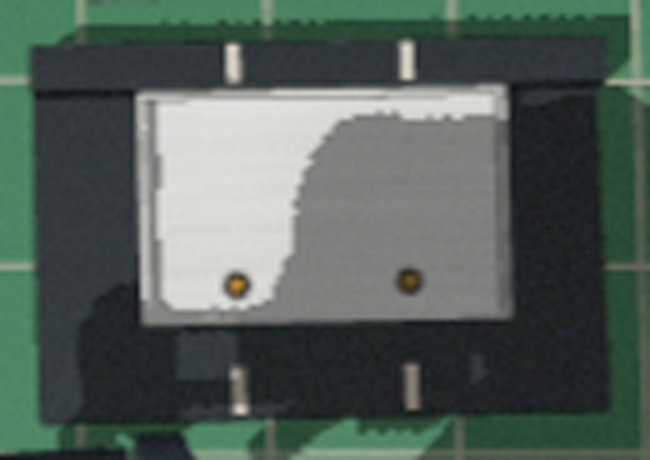

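```bash
python3 -c "
from meas import *
D=np.load('dock.npz'); s=eyes.snapshot('side')
for x,y,zs in((-61,-95,(18,28,34,44)),(-61,95,(18,28,34,44))):
  for z in zs:
    q=w2px(s,np.append(D['R']@[x,y]+D['t'],z)); print(x,y,z,(q-[280,180]+.5)*5-.5)
t=eyes.snapshot('top')
for n,a in(('top',t),('side',s)):
  b=cv2.imread('pics/%s0.png'%n); d=cv2.absdiff(a['color'],b).max(2); cv2.imwrite('pics/full_%s.png'%n,a['color'])
print(monitor.get_state()['force'])"
```

```text
-61 -95 18 [444.817 311.406]
-61 -95 28 [445.53  294.796]
-61 -95 34 [445.961 284.767]
-61 -95 44 [446.684 267.944]
-61 95 18 [165.632 183.392]
-61 95 28 [165.269 167.734]
-61 95 34 [165.051 158.285]
-61 95 44 [164.685 142.443]
[-0.307 -0.174  0.007]
```

View pics/full_top.png

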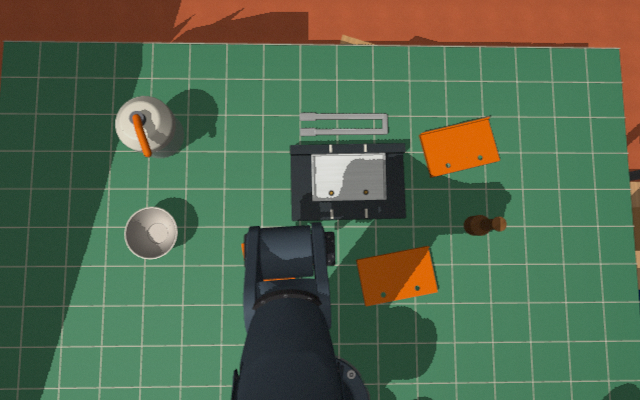

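The front bottom corners appear at crop (453,308) and (172,182). The predictions for deck level are (445,311) and (166,183), against (446,295) and (165,168) if the tray were still riding, so the front is down. The chopper, bowl, pounder and tongs are at the same pixels as before. I'll hand it in.

```bash
python3 -c "
from workcell import order
print(order.sign_off())"
```

```text
the job is handed in; nothing more can be done
None
```

The aluminium tray is home on the stand and the job is handed in at about 9 s of robot time; the sign-off gave no verdict. I pushed its left side with two half-open fingertips until it was straight and in line with the stripes. Then I pushed its front with both fingers open until it met the fence, at about 8 N, and backed the hand away.

**Last checks:**
- **Holes over pins:** the hole centres measured (−40.4, +44.3) and (−40.1, −45.3) mm in the stand's frame, so both are within about 1 mm of their pins. Brass shows in both holes.
- **Front edge down:** in the side view the front bottom corners match deck level to within 3 px in height, about 15 px below where they would be if the tray still rode on the pins. Across the picture they are 6–8 px off. These are pixels of the 5× crop.
- **Hand clear:** the hand is away from everything and the force reads about zero.
- **Other objects:** the chopper, bowl, pounder and tongs look unmoved in the top view. I compared these by eye only.

One move call was refused because its rows lacked some fields, and I resent it complete. No check failed or disagreed.

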